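# Set the airbrush compressor's regulator

### The arm

A 7-joint arm with a two-finger parallel gripper is mounted at the origin on the work surface. World frame = base frame: x ahead of the robot, y to its left, z up, the work surface at z = 0. Lengths are in m, angles in degrees, forces in N, time in s.
With the tool pointing down it reaches from about 0.35 to 0.775 m from the base axis. Payload 3.1 kg.
Tool frame: the origin (TCP) lies on the centre line of the jaws, within the pads' length; the fingertips stand 17 mm ahead of it and the grasp point (between the pads) lies 2 mm behind it (robot.tip_reach is the distance from the TCP to the fingertips, in m); z points along the fingers, y is the direction in which the jaws open and shut (so a half turn about z gives the same grasp; the last joint's range is limited). The gripper opens to 85 mm and grips with 20 to 120 N. Pads are 22 mm wide; open, the fingers measure 114 mm over their backs; the gripper's body (76 mm by 85 mm) begins 54 mm behind the grasp point. The pads swing forward as they close: fully open they stand 13 mm farther back than shut.
Start: joints at [60.636, 17.813, 0.802, 86.603, -0.252, 75.585, -1.558], TCP at [0.25, -0.49, 0.248] pointing down, gripper open.
Joint ranges: [-154.91, 154.91], [-16.99, 109.72], [-72.82, 74.43], [7.12, 147.25], [-82.49, 262.49], [11.32, 116.49], [-174.64, 174.64]. Speed limits (degrees/s): [159.86, 159.86, 180, 180, 180, 180, 180].

### API

Orientations are given as [roll, pitch, yaw] about the fixed x, y, z axes, in that order (R = Rz(yaw) Ry(pitch) Rx(roll)).
In Python, from station import robot, fingers, vision, workorder, recognise gives the robot as it stands. Calls block until the motion is done:
- robot.move_to(position, orientation): joint-space move of the TCP to a pose.
- robot.line_to(position, orientation=None, velocity=0.15, f_stop=None): straight line of the TCP; orientation=None keeps the orientation; velocity is the mean speed in m/s. With f_stop (N) it stops when the force on the tool has changed by that much, and returns True; else False.
- robot.move_j(angles): joint-space move.
- fingers.gripper_to(opening, force=None): opening from 0.0 (shut) to 1.0 (fully open); force is the grip in N (None keeps the last); returns when the fingers have stopped.
- robot.pause(seconds).
- robot.inverse_kinematics(position, orientation): joint angles nearest the present ones, or None.
- vision.grab_frame(name): name is "scene" or "side" or "wrist"; returns the picture (480x640x3 uint8, red, green, blue); there is no depth.
- vision.calibration(name): a dict with "mtx" (3x3 intrinsics, pixels), "extrinsics" (4x4, takes a point from world to camera coordinates); the wrist camera has in their place "T_tool_cam" (4x4, takes a point from camera to tool coordinates, whose origin is the TCP and whose axes are the flange's). Camera axes: x right, y up, looking along -z (the intrinsics and any distortion apply to the point x, -y, -z); pixel columns grow to the right and rows downward; lengths in m; the calibration is good to about 2 mm. A picture is of the moment at which its call begins: read the wrist's pose just before it. calibration takes no time and is no camera call.
A pose or a line that the arm cannot do raises robot.PlanningError and nothing moves.
- workorder.close_job(): hands the job in, once; it reports no verdict.
Trained networks look in the newest picture that a camera, given by its name, has taken for a name from the list of things; names that differ only in an ending like _2 or _b are one class to them, and where a whole thing is asked for, a point or a joint stands for the part that bears it (a point fixed in the world has none). Each returns a list of dicts, best first, with "p" (0 to 1); they miss things now and then, are a little off and sometimes report something else, mostly with a low value. They report only what shows in the picture. A call takes as long as a camera call.
- recognise(label, camera): "rect" ([centre column, centre row, width, height] in pixels, round what is visible of it).
Readings, each from a call of its own:
- robot.current_time_s(): time.
- robot.current_joint_positions(): joint angles.
- robot.current_dq(): joint speeds.
- robot.current_joint_torque(): joint torques, N m.
- robot.current_tool_pos(): TCP position.
- robot.current_eef_rot(): TCP orientation.
- robot.current_contact_force(): force on the tool from outside, world axes, zero at the start.
- robot.current_torque(): the same for the moment, N m.
- robot.current_finger_gap(): opening from 0.0 (shut) to 1.0 (fully open).
Only numpy, scipy, OpenCV 4.12 (cv2) and the standard library are available. Lean on these libraries where they do the work, as an engineer would, in place of code of your own. Each camera call takes 0.05 s, during which the arm holds its last target. There are 200 camera calls.

### The job

Set the spray pressure on the airbrush compressor: pull the regulator's locking knob up until it snaps out, turn it clockwise until the gauge's needle stands at the set pointer, to within half a small scale division, then push the knob fully back down so that it is locked there. Leave the other things on the bench where they are.

Things in the scene. Friction and masses are not known exactly. Their poses are not given: they have to be found in the camera images.
- compressor: Airbrush compressor, fixed, 135 x 320 mm, handle top 186 mm up. Origin on the board (12 mm over the table) under the regulator's axis; own z up, +x the gauge side, +y towards pump and motor. Pump head: 76 to 136 mm along +y, 156 mm high; handle from 120 mm along +y. Under the knob: neck 32 mm across (z 163 to 184), body 46 mm square (z 108 to 152). Gauge: below z 150, out to 95 mm along +x.
- knob_top (a point): Centre of the knob's flat top; knob axis = the compressor's z axis. Round black ribbed knob, 43 mm across, 34 mm high; grip it from above across any diameter. Its top is at z 216 mm of the compressor when home, 224 mm when out: 8 mm between two stops. It snaps over at mid-travel, which takes about 10 to 15 N either way, and stays where it has snapped.
- knob_neck (a point): Point on the regulator's axis, at the compressor's z 182 mm: the level of the knob's lower rim when home. Splines lock the knob here: home, it has some 3 degrees of play; only fully out does it turn (0.1 N m of drag). They mesh every 18 degrees; pressed in between, the knob stands on them 5 mm above home and pops up again: rock it a few degrees under light pressure until it drops in.
- needle (a joint): Angle (rad) of the gauge's long thin needle, growing clockwise when looking at the dial; 0 at the start, which is two divisions above the dial's zero. It turns 0.4 times as much as the knob; turning the knob clockwise as seen from above raises it. The dial has 20 small divisions of 0.236 rad.
- set_hand (a joint): Angle (rad) of the set pointer, the short broad black lug at the rim of the dial, from the same zero and in the same sense as the needle: equal values mean that needle and pointer stand in line. It is already set; leave it.
- dial_centre (a point): Centre of the gauge's white dial, 63 mm across over its steel bezel, lying 36 degrees from level, facing up and towards the compressor's own +x. 12 o'clock is the edge nearest the knob; the scale runs clockwise over 270 degrees from its zero at half past seven.
- glaze_jar: Loose glaze jar with a white lid, 58 mm across, 75 mm high; origin under its centre. Bystander.
- tealight: Loose tealight in an aluminium cup, 39 mm across, 16 mm high; origin under its centre. Bystander.
- slip_box: Loose clear open box of clay slip, 52 mm square, 24 mm high; origin under its centre. Bystander.
- wood_tool: Loose flat wooden modelling tool, 185 mm long, 7 mm high, along its own x; origin under its middle. Bystander.
- pinch_pot: Loose grey clay bowl, 100 mm across, 42 mm high; origin under its centre. Bystander.
- clay_head: Loose modelled clay head, 76 mm across, 58 mm high; origin under its centre. Bystander.
- brush: Loose brush, 190 mm long, lying along its own x; origin under its middle. Bystander.
- needle_tip (a point): A point at the tip of the needle, 21 mm from the dial's axis.
- set_tip (a point): A point on the set pointer's lug, 21 mm from the dial's axis; it meets the needle's tip (1.4 mm above it) when both stand in line.

How it is judged:
By the outcome, as a careful person would: the job done as asked, in the order asked, and still so for the second after the job is handed in, with the robot touching nothing.
It also fails if it takes over 51 s, if anything falls off the work surface, if the arm or the gripper's body presses on something with over 40 N, if the wrist force passes 120 N, or if a joint passes its speed limit or range.

## Working session

There is one attempt and no reset: what is moved stays moved. The work goes in short steps, each a Python script; the robot and the scene stay as the last script left them, time stands still between calls to the robot, and variables do not carry over. Pictures are saved under pics/ and viewed, about 8 in all and at most 12, crops included, and the job is handed in when it is done.

```bash
mkdir -p pics; ls
python3 - <<'E'
from station import robot, fingers, vision, workorder, recognise
import cv2,numpy as np
ims=[]
for c in ["scene","side"]:
    im=vision.grab_frame(c); cv2.imwrite(f"pics/{c}0.png",im[:,:,::-1]); 
    k=vision.calibration(c); print(c,np.round(k["mtx"],1).tolist(),np.round(k["extrinsics"],4).tolist(),[q for q in k])
    for n in ["compressor","knob_top","knob_neck","dial_centre","needle_tip","set_tip"]:
        print(n,[(np.round(d["rect"]).tolist(),round(d["p"],2)) for d in recognise(n,c)][:2])
k=vision.calibration("wrist");print({a:np.round(b,4).tolist() for a,b in k.items()})
print(robot.current_tool_pos(),robot.current_eef_rot(),robot.current_time_s())
E
```

```text
pics
scene [[462.8, 0.0, 317.9], [0.0, 462.8, 239.2], [0.0, 0.0, 1.0]] [[0.8059, 0.5916, 0.0221, -0.3826], [-0.4057, 0.5247, 0.7484, 0.1648], [0.4312, -0.6121, 0.6628, -1.2402], [0.0, 0.0, 0.0, 1.0]] ['mtx', 'extrinsics']
compressor [([324.0, 236.0, 149.0, 136.0], 0.63)]
knob_top [([281.0, 202.0, 24.0, 32.0], 0.95)]
knob_neck [([406.0, 277.0, 72.0, 51.0], 0.68), ([329.0, 234.0, 155.0, 135.0], 0.6)]
dial_centre [([302.0, 252.0, 38.0, 37.0], 0.88)]
needle_tip []
set_tip [([279.0, 201.0, 26.0, 30.0], 0.57)]
side [[531.5, 0.0, 314.5], [0.0, 531.5, 234.2], [0.0, 0.0, 1.0]] [[-0.9871, -0.1595, -0.01, 0.5322], [0.1141, -0.7474, 0.6545, -0.2881], [-0.1119, 0.645, 0.756, -1.0069], [0.0, 0.0, 0.0, 1.0]] ['mtx', 'extrinsics']
compressor [([328.0, 322.0, 123.0, 201.0], 0.6)]
knob_top [([358.0, 240.0, 24.0, 29.0], 0.66)]
knob_neck [([329.0, 325.0, 128.0, 197.0], 0.82), ([284.0, 292.0, 36.0, 33.0], 0.69)]
dial_centre [([327.0, 257.0, 29.0, 28.0], 0.89)]
needle_tip []
set_tip []
{'mtx': [[343.7906, 0.0, 315.2005], [0.0, 343.7906, 244.4661], [0.0, 0.0, 1.0]], 'T_tool_cam': [[0.0009, 0.956, 0.2933, 0.0761], [1.0, -0.0012, 0.0008, 0.0003], [0.0011, 0.2933, -0.956, -0.1269], [0.0, 0.0, 0.0, 1.0]]}
[ 0.24953756 -0.49015654  0.24831413] [ 1.79995670e+02 -3.49620992e-04  2.69818018e+01] 0.7
```

```bash
cat > h.py <<'E'
from station import robot, fingers, vision, workorder, recognise
import cv2,numpy as np
from scipy.spatial.transform import Rotation as R
def proj(c,X,pose=None):
    "world point -> pixel; pose=(tcp pos, rpy) for the wrist"
    k=vision.calibration(c)
    if c=="wrist":
        T=np.eye(4);T[:3,:3]=R.from_euler('xyz',pose[1],degrees=True).as_matrix();T[:3,3]=pose[0]
        E=np.linalg.inv(T@k["T_tool_cam"])
    else: E=k["extrinsics"]
    p=E[:3,:3]@np.asarray(X)+E[:3,3]; q=k["mtx"]@[p[0],-p[1],-p[2]]
    return q[:2]/q[2]
E
python3 - <<'E'
from h import *
from scipy.optimize import least_squares
for n,obs in dict(knob=[("scene",(281,202)),("side",(358,240))],dial=[("scene",(302,252)),("side",(327,257))]).items():
    r=least_squares(lambda X:np.concatenate([proj(c,X)-u for c,u in obs]),[.5,0,.2]); print(n,r.x,r.fun)
a=cv2.imread("pics/scene0.png");b=cv2.imread("pics/side0.png")
cv2.imwrite("pics/v1.png",np.hstack([a[90:390,150:550],b[120:420,150:550]]))
E
```

```text
knob [ 0.47424489 -0.11736131  0.20752171] [ 0.34622889  0.13753603  0.34856404 -0.16444567]
dial [ 0.53280502 -0.13124231  0.12892846] [ 0.55155585  0.18293156  0.59007603 -0.22487841]
```

View pics/v1.png

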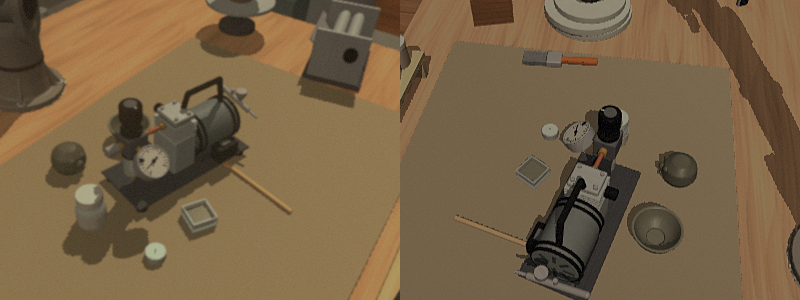

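```bash
cat >> h.py <<'E'
def look(name):
    pose=(robot.current_tool_pos(),robot.current_eef_rot()); im=vision.grab_frame("wrist")[:,:,::-1].copy()
    cv2.imwrite(f"pics/{name}.png",im); return im,pose
def dial(im,pose,C,yaw,s=200,h=.034):
    "rectified dial: 12 o'clock up, s pixels per h metres... image 2s square"
    B=R.from_euler('z',yaw,degrees=True).as_matrix(); a=np.radians(36)
    n=B@[np.sin(a),0,np.cos(a)]; u=B@[-np.cos(a),0,np.sin(a)]; r=np.cross(u,n)
    src=[proj("wrist",np.array(C)+h*(x*r+y*u),pose) for x,y in((-1,1),(1,1),(1,-1),(-1,-1))]
    H=cv2.getPerspectiveTransform(np.float32(src),np.float32([[0,0],[2*s,0],[2*s,2*s],[0,2*s]]))
    return cv2.warpPerspective(im,H,(2*s,2*s),flags=cv2.INTER_CUBIC)
E
python3 - <<'E'
from h import *
robot.line_to([.25,-.49,.32])
robot.move_to([.474,-.117,.30],[180,0,-13])
im,pose=look("w1"); print(pose)
for n in ["compressor","knob_top","knob_neck","dial_centre","needle_tip","set_tip"]:
    print(n,[(np.round(d["rect"],1).tolist(),round(d["p"],2)) for d in recognise(n,"wrist")][:2])
print(proj("wrist",[.474,-.117,.228],pose),proj("wrist",[.5328,-.1312,.129],pose),robot.current_joint_positions(),robot.current_time_s())
d=dial(im,pose,[.5328,-.1312,.129],-13)
cv2.imwrite("pics/v2.png",np.hstack([cv2.resize(im,(533,400)),cv2.resize(d,(267,267),interpolation=3) if 0 else cv2.copyMakeBorder(cv2.resize(d,(267,267)),0,133,0,0,0)]))
E
```

```text
(array([ 0.47362186, -0.11832891,  0.2996105 ]), array([ 1.79955880e+02,  4.09389287e-02, -1.31067985e+01]))
compressor [([193.8, 209.1, 384.3, 184.1], 0.73)]
knob_top [([314.5, 257.1, 68.3, 75.8], 0.95), ([320.8, 159.8, 78.4, 83.3], 0.56)]
knob_neck [([192.2, 208.4, 384.0, 183.6], 0.76)]
dial_centre [([322.2, 158.7, 78.4, 84.8], 0.8), ([324.0, 146.6, 41.0, 9.4], 0.69)]
needle_tip [([130.1, 70.5, 30.6, 137.2], 0.68)]
set_tip []
[314.10004837 267.3285642 ] [314.96044705 157.74823695] [ 26.06394735   9.99146851 -16.64596545  89.75938643   2.8901368
  80.66829772 -93.86138256] 3.275
```

View pics/v2.png

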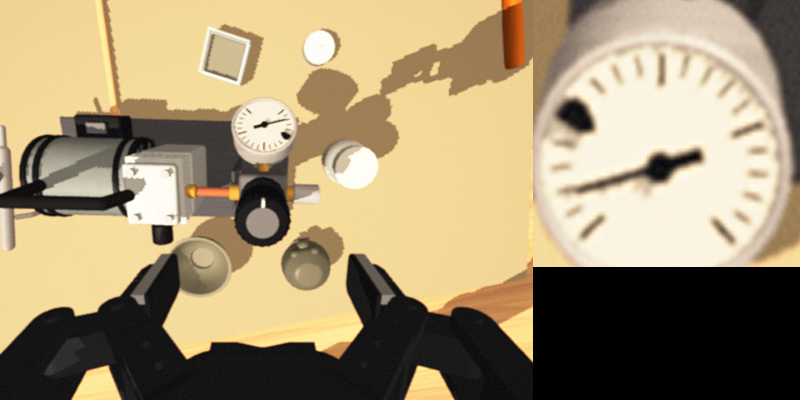

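Run:
```python
from h import *
im=cv2.imread("pics/w1.png"); pose=([.47362,-.11833,.29961],[179.956,.041,-13.107])
B=R.from_euler('z',-13,degrees=True).as_matrix(); a=np.radians(36)
n=B@[np.sin(a),0,np.cos(a)]; u=B@[-np.cos(a),0,np.sin(a)]; r=np.cross(u,n)
C=np.array([.5328,-.1312,.129])-.0017*r-.0088*u; print(C)
d=dial(im,pose,C,-13); cv2.imwrite("pics/d1.png",d)
p=cv2.warpPolar(d,(200,720),(200,200),200,cv2.WARP_POLAR_LINEAR)
cv2.imwrite("pics/v3.png",np.hstack([d,cv2.resize(im[110:310,220:420],(400,400),interpolation=2)]))
for y in range(170,-200,-30):
    q=robot.inverse_kinematics([.474,-.118,.21],[180,0,y]); print(y,None if q is None else np.round(q,0))
```

```text
[ 0.53935446 -0.13445793  0.12382749]
170 [ 59.  22. -62.  98.  21.  72.  73.]
140 [ 40.  15. -34.  99.   9.  69.  54.]
110 [ 37.  14. -30.  99.   8.  69.  25.]
80 [ 34.  14. -26.  99.   7.  69.  -4.]
50 [ 31.  14. -23.  99.   6.  69. -33.]
20 [ 29.  13. -20.  99.   5.  69. -63.]
-10 [ 26.  13. -17.  99.   4.  69. -92.]
-40 [  24.   13.  -14.   99.    3.   69. -121.]
-70 [  21.   13.  -11.   99.    3.   68. -150.]
-100 [ -31.   17.   54.  101.  -14.   70. -164.]
-130 [ 59.  22. -62.  98.  21.  72. 133.]
-160 [ 59.  22. -62.  98.  21.  72. 103.]
-190 [ 59.  22. -62.  98.  21.  72.  73.]
```

View pics/v3.png

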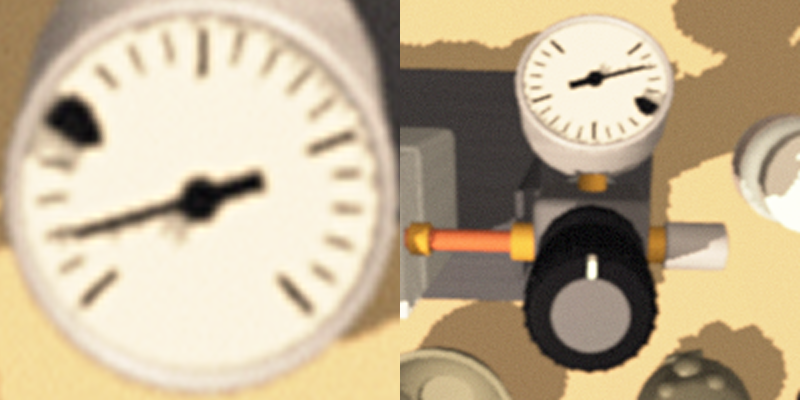

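```bash
cat >> h.py <<'E'
C0=np.array([.5394,-.1345,.1238]); YAW=-13; K=np.array([.474,-.117])
def view_dial(name):
    "camera placed 0.22 m out on the dial's normal, then rectified"
    B=R.from_euler('z',YAW,degrees=True).as_matrix(); a=np.radians(36)
    cam=C0+.22*(B@[np.sin(a),0,np.cos(a)])
    rpy=[180,0,YAW+90]; t=vision.calibration("wrist")["T_tool_cam"][:3,3]
    robot.move_to(cam-R.from_euler('xyz',rpy,degrees=True).as_matrix()@t,rpy); robot.pause(.3)
    im,pose=look(name); d=dial(im,pose,C0,YAW); cv2.imwrite(f"pics/{name}_d.png",d); return d
E
python3 - <<'E'
from h import *
view_dial("n1")
print(robot.current_tool_pos())
robot.move_to([*K,.29],[180,0,113]); robot.pause(.2); print(robot.current_contact_force())
print(robot.line_to([*K,.209],velocity=.08,f_stop=10),robot.current_tool_pos())
fingers.gripper_to(0.0,50); 
print(robot.current_finger_gap(),robot.current_contact_force(),robot.current_torque(),robot.current_tool_pos(),robot.current_eef_rot(),robot.current_time_s())
E
```

```text
[ 0.64917439 -0.23752744  0.17541997]
[ 0.13377326 -0.23245857 -0.09078411]
False [ 0.47451449 -0.11702153  0.20959321]
0.48972281542313595 [-3.67503665  0.86148158  5.26748648] [-0.06238395  0.7681304   0.06999376] [ 0.47327032 -0.11742499  0.20953293] [-1.79896366e+02  1.75068528e-02  1.12974240e+02] 7.8083
```

View pics/n1_d.png

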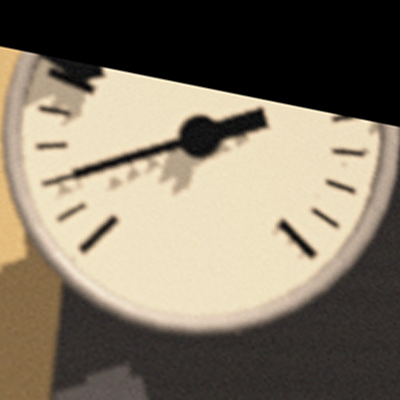

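```bash
sed -i 's/^C0=.*; YAW/C0=np.array([.539,-.1345,.1425]); YAW/' h.py
python3 - <<'E'
from h import *
p=robot.current_tool_pos()
for dz in (.002,.004,.006,.008,.010):
    s=robot.line_to([*K,p[2]+dz],[180,0,113],velocity=.02,f_stop=30)
    q=robot.current_tool_pos();print(dz,s,q-p,robot.current_contact_force().round(1),round(robot.current_finger_gap(),3))
    if s: break
im,pose=look("out1")
print(robot.current_time_s())
cv2.imwrite("pics/v5.png",im)
E
```

```text
0.002 False [-6.17190982e-06  1.59211722e-05  1.08087407e-03] [-0.7 -1.4 -4.3] 0.489
0.004 False [1.71895510e-05 6.24243950e-06 3.89284039e-03] [-2.3 -1.9 -2.5] 0.491
0.006 False [6.10688050e-05 1.76085880e-05 7.37961115e-03] [-5.1 -1.6  4.9] 0.485
0.008 False [7.58202540e-05 4.62167488e-05 8.16187069e-03] [-5.4 -2.1 -1.4] 0.489
0.01 False [3.04718175e-05 7.37035476e-05 8.41086021e-03] [ -0.7  -2.9 -15.5] 0.49
9.1333
```

View pics/v5.png

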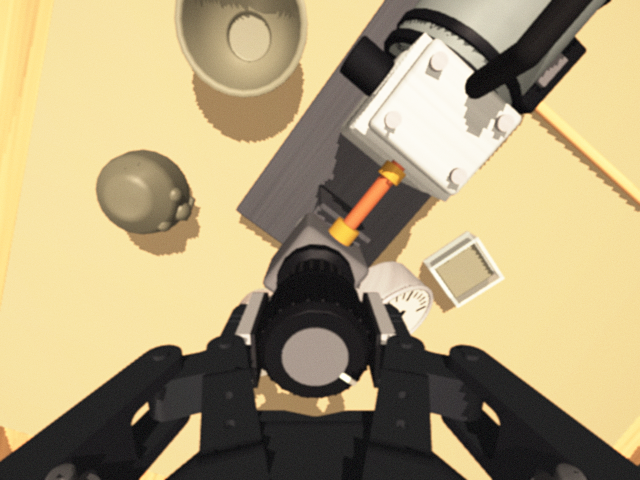

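Run:
```python
from h import *
print(robot.current_time_s())
for y in np.arange(101,4,-12).tolist():
    robot.line_to([*K,.2185],[180,0,y],velocity=.05)
robot.pause(.3)
print(robot.current_tool_pos(),robot.current_eef_rot(),robot.current_contact_force().round(1),robot.current_torque().round(2),robot.current_finger_gap(),robot.current_time_s())
im,pose=look("t1"); d=dial(im,pose,C0,YAW)
cv2.imwrite("pics/v6.png",np.hstack([cv2.resize(im[40:440,120:520],(400,400)),d]))
```

```text
9.1333
[ 0.47415559 -0.11790305  0.21795771] [ 1.79938454e+02 -6.06699102e-04  5.25178361e+00] [  0.7  -6.1 -19.1] [-1.31 -0.03 -0.05] 0.48953503403743037 12.6583
```

View pics/v6.png

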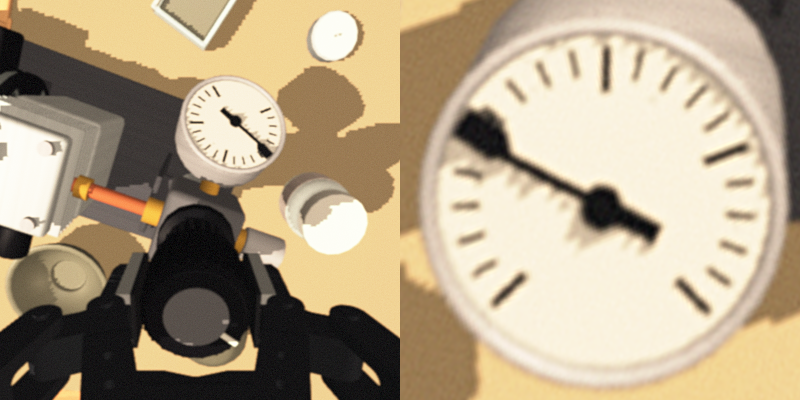

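Run:
```python
from h import *
im=cv2.imread("pics/t1.png"); pose=([.47416,-.11790,.21796],[179.938,0,5.252])
d=dial(im,pose,C0,YAW,s=600)
B=R.from_euler('z',YAW,degrees=True).as_matrix(); a=np.radians(36)
n=B@[np.sin(a),0,np.cos(a)]; u=B@[-np.cos(a),0,np.sin(a)]; r=np.cross(u,n)
cam=pose[0]+R.from_euler('xyz',pose[1],degrees=True).as_matrix()@vision.calibration("wrist")["T_tool_cam"][:3,3]
v=cam-C0; print("slope r,u per height",v@r/(v@n),v@u/(v@n), "px per mm",600/34)
c=d[200:800,80:880]; cv2.imwrite("pics/v7.png",cv2.convertScaleAbs(c,alpha=1.0))
```

```text
slope r,u per height 0.1550420823855836 0.688324996182226 px per mm 17.647058823529413
```

View pics/v7.png

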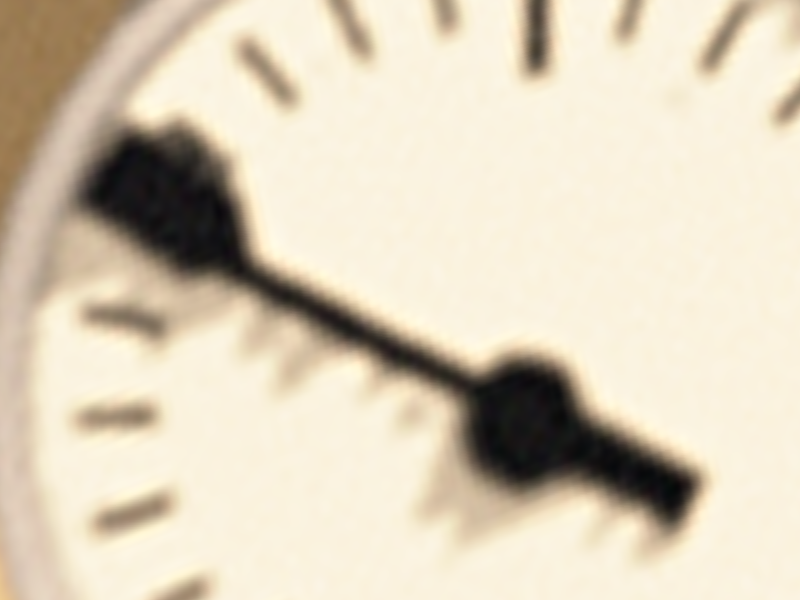

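Run:
```python
from h import *
rep=lambda *a:print(*a,robot.current_tool_pos().round(4),robot.current_eef_rot()[2].round(2),robot.current_contact_force().round(1),round(robot.current_finger_gap(),3),round(robot.current_time_s(),2))
for z in (.2165,.2145,.2125,.2105,.2085,.2070,.2060):
    s=robot.line_to([*K,z],[180,0,5],velocity=.02,f_stop=35); rep(z,s)
    if s: break
robot.pause(.2); rep("end"); look("pushed")
```

```text
0.2165 False [ 0.4742 -0.1179  0.2178] 5.25 [-2.6 -4.6 -9.9] 0.492 12.96
0.2145 False [ 0.4743 -0.1179  0.2176] 5.25 [-5.4 -4.9 -0.8] 0.492 13.21
0.2125 False [ 0.4743 -0.1179  0.2167] 5.24 [-8.1 -3.6  3.8] 0.485 13.46
0.2105 False [ 0.4743 -0.1179  0.2143] 5.25 [-7.6 -5.4  1.5] 0.493 13.71
0.2085 False [ 0.4742 -0.1179  0.2113] 5.24 [-5.2 -5.5 -2.5] 0.489 13.96
0.207 False [ 0.4743 -0.1179  0.2098] 5.25 [-5.4 -5.  -2.1] 0.488 14.21
0.206 False [ 0.4743 -0.1179  0.2096] 5.24 [-7.8 -4.8  1.3] 0.491 14.46
end [ 0.4743 -0.1179  0.2096] 5.24 [-7.3 -4.8  1.8] 0.492 14.66
```

Run:
```python
from h import *
rep=lambda *a:print(*a,robot.current_tool_pos().round(4),robot.current_eef_rot()[2].round(2),robot.current_contact_force().round(1),round(robot.current_finger_gap(),3),round(robot.current_time_s(),2))
robot.line_to([*K,.2035],[180,0,5],velocity=.02,f_stop=35); rep("press")
for dy in (-2,2,0):
    robot.line_to([*K,.2035],[180,0,5+dy],velocity=.02); rep("rock",dy,robot.current_torque().round(2))
robot.line_to([*K,.2085],[180,0,5],velocity=.05)
fingers.gripper_to(1.0); rep("open")
robot.line_to([*K,.29],[180,0,5],velocity=.1)
robot.move_to([*K,.30],[180,0,-13]); robot.pause(.3); rep("up")
im,_=look("w2")
a=cv2.imread("pics/w1.png")
d=view_dial("n2")
f=lambda x:cv2.resize(x[110:310,220:420],(400,400),interpolation=2)
cv2.imwrite("pics/v8.png",np.hstack([f(im),d]))
rep("")
```

```text
press [ 0.4744 -0.1179  0.2094] 5.25 [-11.2  -4.2  12.8] 0.489 14.98
rock -2 [-0.88  2.58 -0.02] [ 0.4743 -0.1179  0.2094] 3.25 [-10.8  -3.7  13.3] 0.488 15.23
rock 2 [-0.8   2.58 -0.15] [ 0.4743 -0.1179  0.2094] 7.24 [-11.7  -3.7  13.8] 0.487 15.48
rock 0 [-0.85  2.49 -0.11] [ 0.4744 -0.1179  0.2094] 5.24 [-12.3  -4.7  12.9] 0.488 15.73
open [ 0.4747 -0.1164  0.209 ] 5.08 [ 1.1 -0.1 -0.5] 0.999 16.48
up [ 0.4738 -0.117   0.2997] -12.96 [0.3 0.3 0.6] 1.002 18.14
 [ 0.6487 -0.2375  0.1941] 77.01 [1.1 0.  0.5] 1.0 19.93
```

View pics/v8.png

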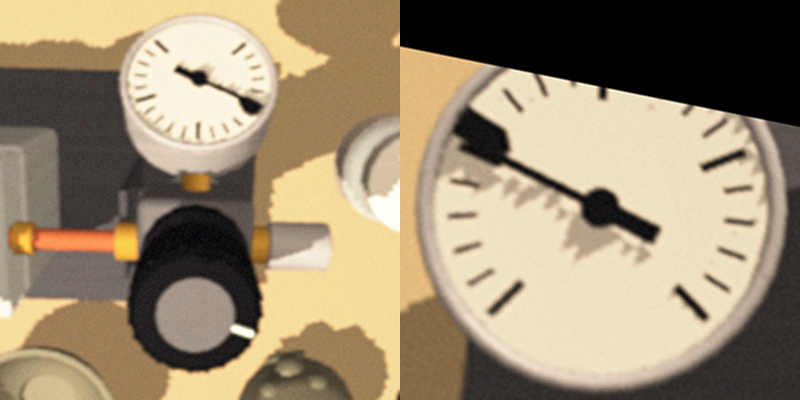

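Run:
```python
from h import *
im=cv2.imread("pics/n2.png"); pose=([.6487,-.2375,.1941],[180,0,77.01])
d=dial(im,pose,C0,YAW,s=600)
B=R.from_euler('z',YAW,degrees=True).as_matrix(); a=np.radians(36)
n=B@[np.sin(a),0,np.cos(a)]; u=B@[-np.cos(a),0,np.sin(a)]; r=np.cross(u,n)
cam=pose[0]+R.from_euler('xyz',pose[1],degrees=True).as_matrix()@vision.calibration("wrist")["T_tool_cam"][:3,3]
v=cam-C0; print(v@r/(v@n),v@u/(v@n))
cv2.imwrite("pics/v9.png",d[250:750,130:880])
# dark profile along arcs about the pivot
g=cv2.cvtColor(d,cv2.COLOR_BGR2GRAY)
m=((g<70)*255).astype(np.uint8); 
x0,y0=600,621
ang=np.arange(270,330,.25)
for R_ in (150,200,250,300,320,340,360,380,400,420,440):
    t=np.radians(ang); s=cv2.remap(g,np.float32(x0+R_*np.sin(t))[None],np.float32(y0-R_*np.cos(t))[None],1)[0]
    k=ang[s<90]; print(R_,(k.min(),k.max(),k.mean().round(1)) if len(k) else None)
```

```text
-0.001794095712575135 -0.0063309789077822375
150 (np.float64(292.0), np.float64(300.0), np.float64(296.0))
200 (np.float64(293.0), np.float64(299.0), np.float64(296.0))
250 (np.float64(294.0), np.float64(298.25), np.float64(296.1))
300 (np.float64(294.5), np.float64(298.0), np.float64(296.2))
320 (np.float64(294.5), np.float64(298.5), np.float64(296.5))
340 (np.float64(292.25), np.float64(305.25), np.float64(298.8))
360 (np.float64(292.0), np.float64(307.75), np.float64(299.9))
380 (np.float64(280.25), np.float64(308.5), np.float64(300.1))
400 (np.float64(280.5), np.float64(320.75), np.float64(300.0))
420 (np.float64(280.5), np.float64(320.75), np.float64(300.6))
440 (np.float64(292.5), np.float64(321.0), np.float64(300.7))
```

View pics/v9.png

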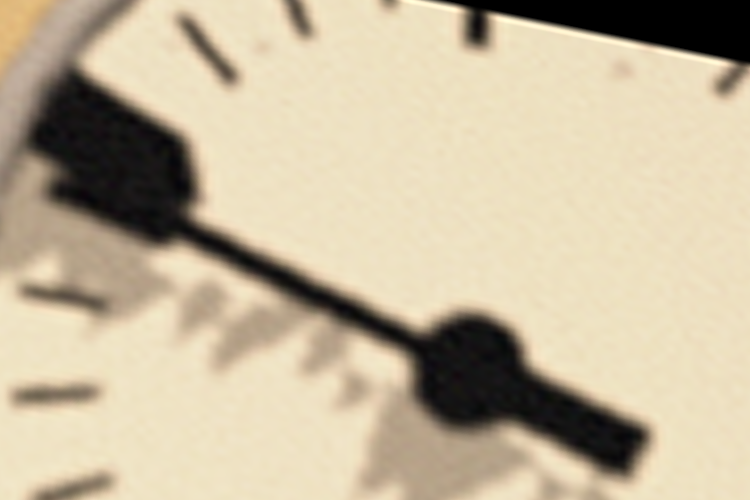

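Run:
```python
from h import *
rep=lambda *a:print(*a,robot.current_tool_pos().round(4),robot.current_eef_rot()[2].round(2),robot.current_contact_force().round(1),round(robot.current_finger_gap(),3),round(robot.current_time_s(),2))
robot.line_to([.6487,-.2375,.29],velocity=.2)
robot.move_to([*K,.29],[180,0,5]); robot.line_to([*K,.209],velocity=.08,f_stop=10)
fingers.gripper_to(0.0,50); rep("grip")
z=robot.current_tool_pos()[2]
for dz in (.002,.004,.006,.008,.010):
    s=robot.line_to([*K,z+dz],[180,0,5],velocity=.02,f_stop=30); rep(dz,s)
for y in (-1,-7,-13): robot.line_to([*K,z+.009],[180,0,y],velocity=.03)
robot.pause(.2); rep("turned")
look("t2")
for dz in (.006,.003,.001,-.001,-.003,-.0055):
    s=robot.line_to([*K,z+dz],[180,0,-13],velocity=.02,f_stop=40); rep(dz,s)
    if s: break
robot.pause(.2); rep("pressed")
```

```text
grip [ 0.4743 -0.118   0.2097] 4.96 [-1.  -2.2  3.6] 0.487 23.36
0.002 False [ 0.4742 -0.118   0.2108] 4.96 [ 4.8 -4.7 -7.8] 0.488 23.64
0.004 False [ 0.4742 -0.1179  0.2137] 4.96 [ 2.2 -3.6 -2.4] 0.489 23.89
0.006 False [ 0.4743 -0.1179  0.2171] 4.96 [-0.7 -4.9  4.8] 0.491 24.14
0.008 False [ 0.4742 -0.1179  0.2178] 4.96 [ 2.  -5.3 -1.4] 0.491 24.39
0.01 False [ 0.4742 -0.1179  0.218 ] 4.97 [ 4.6 -5.8 -9.2] 0.492 24.64
turned [ 0.4741 -0.1181  0.2179] -13.07 [ 3.  -5.4 -5.2] 0.486 25.62
0.006 False [ 0.4742 -0.1182  0.2169] -13.07 [ 0.3 -5.   3.7] 0.49 25.97
0.003 False [ 0.4742 -0.1182  0.213 ] -13.06 [ 2.5 -5.4 -1.1] 0.49 26.27
0.001 False [ 0.4742 -0.1181  0.2103] -13.07 [ 1.8 -5.9 -3.6] 0.491 26.52
-0.001 False [ 0.4743 -0.1181  0.2098] -13.07 [ 0.  -5.2  4.2] 0.488 26.77
-0.003 False [ 0.4743 -0.1182  0.2097] -13.07 [-3.4 -4.3 12.8] 0.489 27.02
-0.0055 False [ 0.4744 -0.1182  0.2094] -13.08 [-7.7 -3.7 24.1] 0.485 27.29
pressed [ 0.4744 -0.1182  0.2095] -13.07 [-7.5 -4.  23.1] 0.491 27.49
```

Home again at z 0.2095. Release and check the dial.

Run:
```python
from h import *
robot.line_to([*K,.2090],[180,0,-13],velocity=.05)
fingers.gripper_to(1.0)
robot.line_to([*K,.29],velocity=.15); im,_=look("w3")
view_dial("n3"); pose=(robot.current_tool_pos(),robot.current_eef_rot())
print(robot.current_time_s())
d=dial(cv2.imread("pics/n3.png"),pose,C0,YAW,s=600)
f=cv2.resize(im[110:310,220:420],(300,300))
cv2.imwrite("pics/v10.png",np.hstack([cv2.resize(d[250:750,130:880],(500,333)),cv2.copyMakeBorder(f,0,33,0,0,0)]))
```

```text
30.7167
```

View pics/v10.png

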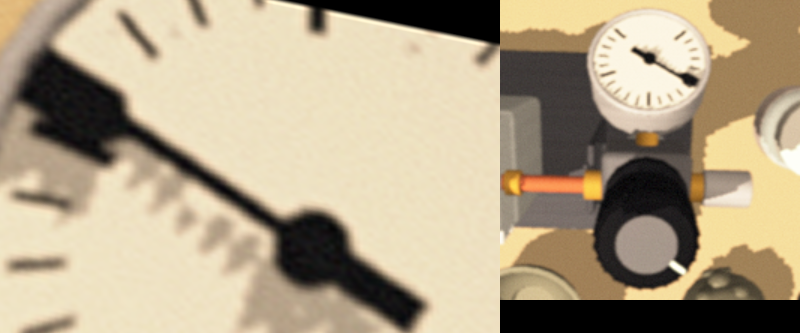

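```bash
python3 -c "
from station import robot,workorder
print(robot.current_contact_force()); workorder.close_job()"
```

```text
[ 0.71305815 -0.82929401  0.35333784]
the job is handed in; nothing more can be done
```

The regulator is set and locked, and the job is handed in. The needle stands in line with the set pointer and the knob is fully home.

- **Turning:** I pulled the knob out (8.4 mm up, to its upper stop) and turned it 108° clockwise. I then pushed it home and looked straight down onto the dial.
- **Correction:** That look showed the needle about 6–7° short, right at the half-division limit of 6.75°. My earlier slanted view had mistaken a scale tick for part of the pointer and had put the error at only 1–3°. I pulled the knob out again, turned it one more spline step (18°, so 126° in all), and pushed it down with about 24 N.
- **Last checks:** The tool was at z 0.2095 m with the knob pressed home, the same height as at the start. In the final straight-on picture the needle points at the tip of the pointer's lug, an error of about 1° or less. With the arm clear of everything, the tool force was about 1 N.
- **Time:** About 31 s of the 51 s allowed.
- **Not checked:** I took no final picture specifically to confirm that the other things on the bench hadn't moved. The jar, pot and clay head look undisturbed where they show in the close-ups. The brush, wooden tool, tealight and slip box are not in them.

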